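Draw the stirrer shaft out of its drying sleeve

ROBOT

A 6-joint arm with a two-finger parallel gripper is mounted at the origin on the work surface. World frame = base frame: x ahead of the robot, y to its left, z up, the work surface at z = 0. Lengths are in m, angles in degrees, forces in N, time in s.
With the tool pointing down it reaches from about 0.375 to 0.75 m from the base axis. Payload 9 kg.
Tool frame: the origin (TCP) lies on the mounting face of the last link; the fingertips stand 173 mm ahead of it and the grasp point (between the pads) lies 155 mm ahead of it; z points along the fingers, y is the line along which they close (so a half turn about z gives the same grasp; the last joint's range is limited). The gripper opens to 85 mm and grips with 20 to 120 N. Pads are 22 mm wide; open, the fingers measure 114 mm over their backs; the gripper's body (76 mm by 85 mm) begins 54 mm behind the grasp point. The pads swing forward as they close: fully open they stand 13 mm farther back than shut.
Start: joints at [-77.619, 5.964, 5.575, 89.605, 0, 77.527], TCP at [0.252, -0.544, 0.405] pointing down, gripper open.
Joint ranges: [-171.21, 171.21], [-48.23, 106.86], [-62.78, 66.21], [-105.2, 120.99], [-86.42, 89.51], [-180, 180]. Speed limits (degrees/s): [127.2, 127.2, 147.25, 180, 180, 180].

INTERFACE

Orientations are given as [roll, pitch, yaw] about the fixed x, y, z axes, in that order (R = Rz(yaw) Ry(pitch) Rx(roll)).
In Python, from cell import state, camera, calibration, sign_off, boxes_of, spot_point gives the robot as it stands.
- The arm moves only by the shell command python3 -m crank 'ROWS'. ROWS is JSON, a list of rows, each a list of 7 numbers: the opening, from 0 (shut) to 1 (fully open), then the shift along the tool's x, y, z in mm, then the turn, a rotation vector about the tool's x, y, z in degrees. A call has 1 to 10 rows; each row shifts and turns the commanded pose from where the row before left it, along the tool's axes as they then stand; what a row does not reach is not made up. A row lasts 1/12 s, in which the tool goes at most 41.7 mm and 7.16 degrees, less where a joint would pass 70% of its speed; a pose out of reach is approached as far as the arm can. A call with a gripper value outside its range is refused whole. The fingers move at their own pace and stop on an object; the grip force is fixed at half the most. Time passes only in rows, so rows that do not move let the fingers close. It gives the time, the measured TCP pose, the force, the opening and the grip force at its end, in the units of the state.
- state(): the state, without advancing time (a new reading comes with each control period).
- camera(name): name is "scene" or "top" or "wrist"; returns (picture, depth): 400x640x3 uint8, red, green, blue; 400x640 float32, m along the optical axis (not along the pixel's ray), 0 where there is no reading.
- calibration(name): a dict with "fx", "fy", "cx", "cy" (pixels), "R" (3x3) and "t" (3): a world point X has camera coordinates R X + t. Camera axes: x right, y down, z forward; pixel columns grow to the right and rows downward; lengths in m; the calibration is good to about 2 mm. A picture is of the moment at which its call begins: read the wrist's pose just before it. calibration takes no time and is no camera call; for the wrist camera it gives the pose at the moment of the call.
- sign_off(): hands the job in; it is judged then, once.
Trained networks look in the newest picture that a camera, given by its name, has taken for a name from the list of things; names that differ only in an ending like _2 or _b are one class to them, and where a whole thing is asked for, a point or a joint stands for the part that bears it (a point fixed in the world has none). Each returns a list of dicts, best first, with "conf" (0 to 1); they miss things now and then, are a little off and sometimes report something else, mostly with a low value. They report only what shows in the picture. A call takes as long as a camera call.
- boxes_of(camera, name): "location" ([x, y, z] in m, in the coordinates of the camera as it stood for that picture, good to about 4 mm: the middle of the surface that is visible of it).
- spot_point(camera, name): "location" ([x, y, z] in m, in the coordinates of the camera as it stood for that picture, good to about 4 mm: a listed point, or the origin of a listed thing).
The state is a dict: "time": time; "joint_pos": joint angles; "qvel": joint speeds; "tau": joint torques, N m; "tool_pos": TCP position; "eef_rot": TCP orientation; "wrist_force": force on the tool from outside, world axes, zero at the start; "moment": the same for the moment, N m; "finger_gap": opening from 0.0 (shut) to 1.0 (fully open); "grip_force": force on a finger pad.
Only numpy, scipy, OpenCV 4.12 (cv2) and the standard library are available. Lean on these libraries where they do the work, as an engineer would, in place of code of your own. Each camera call takes 0.05 s, during which the arm holds its last target. There are 200 camera calls.

TASK

Draw the steel stirrer shaft straight out of the horizontal sleeve, hand over hand, letting it slide over the notched rest in front of the sleeve's mouth, then lower it gently into both notches of the low white cradle, about centred along it, and let go. Keep off the lamp bar that hangs over the sleeve stand, never drop the shaft on the bench, and leave the bottle, beaker and tip box where they are.

Things in the scene. Friction and masses are not known exactly. Their poses are not given: they have to be found in the camera images.
- rod: Plain steel stirrer shaft, a round rod 16 mm in diameter, 200 mm long, 0.2 to 0.42 kg. Origin at its middle, on its axis; its own y axis runs along it. It starts lying loose in the sleeve along the stand's y axis with 55 to 75 mm sticking out, and may roll about its y axis. Either way round in the cradle is right.
- stand: Fixed sleeve stand; origin on the bench below the sleeve's mouth, z up. Grey base 12 mm thick, x -20 to 80, y -250 to 180 mm. White sleeve: level tube along y, 34 mm outside, bore 24 mm, axis 114 mm above the bench, open mouth at y = 0, closed at y = 170 mm. The shaft comes out towards -y. 10 mm posts at x = 60, y = 165 and -238 mm carry the lamp bar.
- mouth (a point): Where the shaft's axis crosses the mouth plane as it lies in the bore: above the stand's origin, 110 mm above the bench. Axes as the stand's. The shaft tips down if let go with over half of it out of the sleeve before its end lies over the notched rest.
- notch (a point): Axis of a shaft lying in the open-topped V of the aluminium notched rest: 95 mm from the mouth towards the stand's -y, 107 mm above the bench, 3 mm lower than the shaft lies in the sleeve. V: 8 mm thick along y, walls at 45 degrees, 50 mm wide and 13 mm above this point at its top. The shaft slides through, fingers cannot pass: 91 mm are free between mouth and rest.
- lamp: White lamp bar fixed to the stand, 22 (stand x) by 430 (y) by 25 mm high; origin at its centre. Its near edge is 26 mm to +x of the shaft's line, its underside 88 mm above the shaft, 198 mm above the bench. A gripper coming straight down would hit it; tilted 30 to 40 degrees about the shaft's line, its body leaning to the stand's -x side, it clears. Must not be bumped.
- cradle: Fixed low white cradle; origin on the bench under its middle, z up. Base 60 mm (x) by 170 mm (y) by 10 mm high, with two upright V-notches 8 mm thick at y = -75 and +75 mm, walls sloping 45 degrees, tops about 50 mm wide and 83 mm above the bench.
- cradle_mid (a point): Where the middle of the shaft should lie: 70 mm above the cradle's origin, midway between the notches; the shaft's axis then lies along the cradle's y axis.
- bottle: Bystander: loose amber bottle, 68 mm in diameter, 160 mm high; origin at the centre of its underside.
- beaker: Bystander: loose white beaker, 70 mm across the rim, 90 mm high; origin at the centre of its underside.
- tipbox: Bystander: loose blue pipette tip box, 90 by 120 by 67 mm high; origin at the centre of its underside.

How it is judged:
By the outcome, as a careful person would: the job done as asked, in the order asked, and still so for the second after the job is handed in, with the robot touching nothing.
It also fails if it takes over 48 s, if anything falls off the work surface, if the arm or the gripper's body presses on something with over 40 N, if the wrist force passes 120 N, or if a joint passes its speed limit or range.

## Working session

There is one attempt and no reset: what is moved stays moved. The work goes in short steps, Python scripts to look and compute and a shell command to move; the robot and the scene stay as the last step left them, time stands still between calls to the robot, and variables do not carry over. Pictures are saved under pics/ and viewed, at most 10 in all, crops included, and the job is handed in when it is done.

```bash
ls; mkdir -p pics; cat > h.py <<'E'
import numpy as np, cv2
from cell import *
from scipy.spatial.transform import Rotation as Ro
def w(c,p):
    k=calibration(c); return np.array(k["R"]).T@(np.array(p)-np.array(k["t"]))
def px(c,p):
    k=calibration(c); q=np.array(k["R"])@np.array(p)+np.array(k["t"]); return q[0]/q[2]*k["fx"]+k["cx"],q[1]/q[2]*k["fy"]+k["cy"]
def snap(c,f):
    im,d=camera(c); cv2.imwrite("pics/"+f,im[:,:,::-1]); return im,d
E
python3 - <<'E'
from h import *
np.set_printoptions(precision=4,suppress=True)
for c in ("scene","top"):
    snap(c,c+"1.png"); print(c,calibration(c)["t"])
    for n in "rod stand mouth notch lamp cradle cradle_mid bottle beaker tipbox".split():
        r=spot_point(c,n)[:2]
        print(n,[(round(a["conf"],2),w(c,a["location"])) for a in r])
print(state())
E
python3 -c "
import cv2,numpy as np
cv2.imwrite('pics/both.png',cv2.resize(np.vstack([cv2.imread('pics/scene1.png'),cv2.imread('pics/top1.png')]),(480,600)))"
```

```text
pics
scene [ 0.307  -0.2077  1.8327]
rod [(0.47, array([ 0.6728, -0.019 ,  0.1142]))]
stand [(0.62, array([ 0.6466, -0.0112, -0.0007]))]
mouth [(0.59, array([ 0.6448, -0.0129,  0.1067]))]
notch []
lamp [(0.69, array([ 0.6084, -0.0442,  0.2119]))]
cradle [(0.83, array([ 0.5292,  0.2249, -0.002 ]))]
cradle_mid [(0.75, array([0.5349, 0.2282, 0.0653])), (0.59, array([ 0.6435, -0.0137, -0.0031]))]
bottle [(0.87, array([ 0.5328, -0.4064, -0.0013])), (0.61, array([ 0.6454, -0.0139,  0.1085]))]
beaker [(0.8, array([0.4288, 0.4014, 0.0014]))]
tipbox [(0.93, array([ 0.3943, -0.4029, -0.0031]))]
top [0.0215 0.5556 1.0445]
rod [(0.74, array([0.5281, 0.2288, 0.0726])), (0.57, array([ 0.6719, -0.0132,  0.1113]))]
stand [(0.56, array([ 0.6455, -0.0136,  0.0002]))]
mouth [(0.77, array([ 0.6494, -0.0134,  0.1109]))]
notch [(0.94, array([ 0.5541, -0.0093,  0.1068]))]
lamp [(0.78, array([ 0.6074, -0.0483,  0.2126]))]
cradle [(0.93, array([0.5307, 0.2292, 0.003 ]))]
cradle_mid [(0.97, array([0.5293, 0.228 , 0.0732])), (0.68, array([ 0.5542, -0.0078,  0.1105]))]
bottle [(0.81, array([ 0.5332, -0.4105,  0.0002]))]
beaker [(0.72, array([0.4289, 0.4001, 0.0046]))]
tipbox [(0.72, array([ 0.3973, -0.404 ,  0.0017]))]
{'time': 1.1, 'joint_pos': array([-77.6186,   5.9647,   5.575 ,  89.6057,  -0.0005,  77.5249]), 'qvel': array([-0.0055, -0.0397, -0.0182, -0.0772,  0.0208, -0.0036]), 'tau': array([  0.0003, -55.6765,  50.3779,   0.0001,  -0.0003,   0.    ]), 'tool_pos': array([ 0.2522, -0.5444,  0.4047]), 'eef_rot': array([179.9956,   0.0015,  24.8565]), 'wrist_force': array([-0.4595,  0.5474,  0.8352]), 'moment': array([ 0.0137, -0.0167,  0.0035]), 'grip_force': 0.0, 'finger_gap': 1.0010976383598436}
```

View pics/both.png

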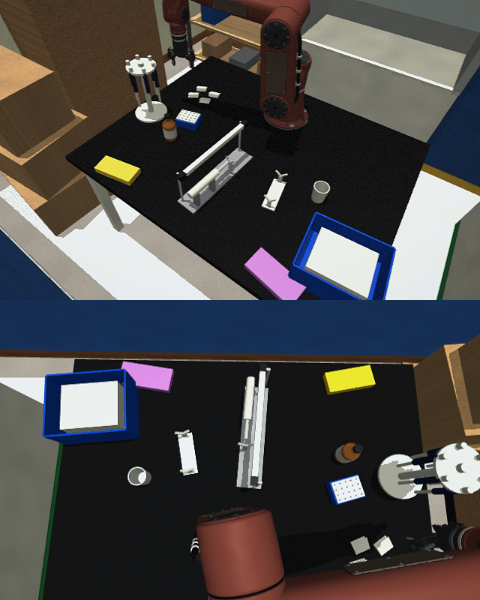

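The montage shows the lamp bar and sleeve stand in the middle (top view around (255,130) in the montage), pointing toward the robot. The cradle is at about (187,152), and the bottle, tip box and beaker stand clear of both. Next I'll refine from the depth images and get a closer crop.

```bash
python3 - <<'E'
from h import *
np.set_printoptions(precision=4,suppress=True)
def cloud(c):
    im,d=camera(c);k=calibration(c)
    v,u=np.indices(d.shape);P=np.stack([(u-k["cx"])/k["fx"]*d,(v-k["cy"])/k["fy"]*d,d],-1)
    W=(P-np.array(k["t"]))@np.array(k["R"]); W[d==0]=np.nan; return im,W
for c in("top","scene"):
    im,W=cloud(c); print(c,"f",calibration(c)["fx"]); np.save(c+".npy",W)
    def fit(name,m):
        p=W[m]; 
        if len(p)<8: print(name,len(p));return
        q=p[:,:2]; (l,cv)=np.linalg.eigh(np.cov(q.T)); a=cv[:,1]*np.sign(cv[0,1])
        s=(q-q.mean(0))@a; print(name,len(p),"mean",p.mean(0),"axis deg",np.degrees(np.arctan2(a[1],a[0])),"ext",s.min(),s.max(),"zmax",p[:,2].max(),"sd",l**.5)
    X,Y,Z=W[...,0],W[...,1],W[...,2]
    near=lambda x0,x1,y0,y1,z0,z1:(X>x0)&(X<x1)&(Y>y0)&(Y<y1)&(Z>z0)&(Z<z1)
    fit("cradle base",near(.42,.66,.15,.31,.005,.014)); fit("cradle Vs",near(.42,.66,.15,.31,.04,.1))
    fit("V far",near(.56,.66,.15,.31,.04,.1));fit("V near",near(.42,.5,.15,.31,.04,.1))
    fit("lamp",near(.3,.9,-.12,.02,.205,.24))
    fit("sleeve",near(.66,.8,-.04,.02,.12,.14)); fit("rod",near(.565,.64,-.03,.015,.105,.125)); fit("rest",near(.54,.562,-.06,.04,.095,.13))
im=cv2.imread("pics/top1.png")
u,v=map(int,px("top",(.58,.1,.1))); print(u,v)
c=im[v-100:v+60,u-110:u+100]; cv2.imwrite("pics/topc.png",cv2.resize(c,None,fx=3.6,fy=3.6,interpolation=cv2.INTER_CUBIC))
E
```

```text
top f 368.09273860458217
cradle base 1001 mean [0.5321 0.2272 0.0101] axis deg 7.8943160908922785 ext -0.11567903692696833 0.12862594433909302 zmax 0.013981825498862434 sd [0.0254 0.0505]
cradle Vs 144 mean [0.5335 0.2289 0.0704] axis deg 10.438196267525143 ext -0.08256704847858184 0.07691483463018235 zmax 0.08664804831380281 sd [0.0156 0.075 ]
V far 76 mean [0.603  0.2417 0.0697] axis deg -79.53091661962107 ext -0.026683615850947556 0.026827474717896198 zmax 0.08533567255238958 sd [0.0029 0.0155]
V near 68 mean [0.4559 0.2146 0.0712] axis deg -79.61002321671432 ext -0.026251913035985657 0.029290546399959868 zmax 0.08664804831380281 sd [0.0027 0.0159]
lamp 1523 mean [ 0.5996 -0.0467  0.2233] axis deg -4.386430754608745 ext -0.20586517002064716 0.22409537072941565 zmax 0.22988413767939203 sd [0.0075 0.1288]
sleeve 509 mean [ 0.7291 -0.0192  0.129 ] axis deg -4.638138318852419 ext -0.06988865421332287 0.07096666903459375 zmax 0.13777844012188692 sd [0.0091 0.0405]
rod 134 mean [ 0.6054 -0.0099  0.1179] axis deg -5.340695606057493 ext -0.033561760499268525 0.03515601162976584 zmax 0.122
[... 776 characters left out ...]
42 0.02700938440006229 zmax 0.0834591042295159 sd [0.003  0.0148]
lamp 991 mean [ 0.6341 -0.0461  0.2193] axis deg -4.307535974312822 ext -0.2394934084559593 0.19315971707477156 zmax 0.22909132193649448 sd [0.0076 0.1285]
sleeve 337 mean [ 0.7332 -0.0165  0.1272] axis deg -4.373854153660579 ext -0.0731479381028076 0.06746730316028471 zmax 0.13479970195421961 sd [0.0081 0.0405]
rod 79 mean [ 0.6079 -0.0083  0.115 ] axis deg -4.830437195534811 ext -0.03383130513664703 0.030359649013525156 zmax 0.12167383223615302 sd [0.0042 0.0189]
rest 43 mean [ 0.5546 -0.0088  0.1085] axis deg 83.86285286132797 ext -0.025958464820399395 0.030947281428863785 zmax 0.12132714116141904 sd [0.003  0.0178]
289 183
```

View pics/topc.png

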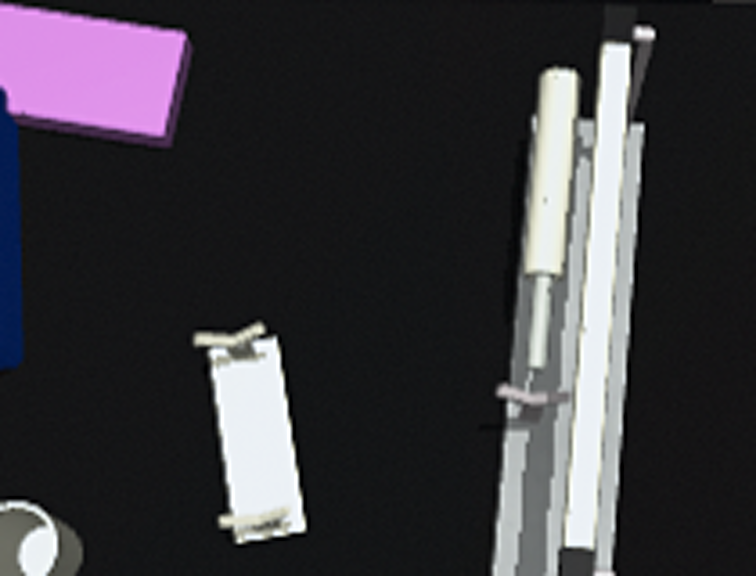

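The crop shows the sleeve mouth near (543,272), the rod tip near (538,367) and the rest at (533,397). The lamp bar is right of the rod, and the cradle is tilted about 10° with its V's at (235,338) and (258,522). All of this agrees with the depth fits.

```bash
cat >> h.py <<'E'
np.set_printoptions(precision=4,suppress=True)
M=np.array([.6475,-.0126,.110]); th=np.radians(-4.4)
A=np.array([np.cos(th),np.sin(th),0]); SX=np.array([A[1],-A[0],0])
def Rt(a,t=35):
    a=np.array(a); sx=np.array([a[1],-a[0],0]); z=np.sin(np.radians(t))*sx+np.array([0,0,-np.cos(np.radians(t))])
    return np.c_[-a,np.cross(z,-a),z]
def delta(p,R=None):
    "TCP target p -> shift in present tool axes mm, turn deg"
    s=state(); R0=Ro.from_euler('xyz',s["eef_rot"],degrees=True).as_matrix()
    print("t",round(s["time"],2),"shift",np.round(R0.T@(np.array(p)-s["tool_pos"])*1000,1), "" if R is None else Ro.from_matrix(R0.T@R).as_rotvec(degrees=True).round(2))
def gp(out,R,h=.110,back=0): return M-A*out/1000+np.array([0,0,h-.11])-R[:,2]*(.155+back)
E
python3 - <<'E'
from h import *
delta((.60,.16,.45)); delta((.60,.16,.45),Rt(A,0)); delta((.60,.16,.45),Rt(A))
R=Rt(A); print(R, gp(18,R),gp(18,R,back=.11))
R0=Rt(A,0); print(Ro.from_matrix(R0.T@R).as_rotvec(degrees=True))
E
```

```text
t 1.2 shift [ 611.7 -493.   -45.3] 
t 1.2 shift [ 611.7 -493.   -45.3] [   0.      0.01 -150.75]
t 1.2 shift [ 611.7 -493.   -45.3] [  11.9   -45.6  -144.65]
[[-0.9971  0.0628 -0.044 ]
 [ 0.0767  0.8167 -0.5719]
 [-0.     -0.5736 -0.8192]] [0.6364 0.0774 0.237 ] [0.6412 0.1403 0.3271]
[35. -0.  0.]
```

```bash
python3 -m crank '[[0.55,15,-12,-30,0,0,0],[0.55,28,-22.5,-25,0,0,0],[0.55,30,-24,-10,0,0,0],[0.55,30,-24,0,0,0,0],[0.55,30,-24,0,0,0,0],[0.55,30,-24,0,0,0,0],[0.55,30,-24,0,0,0,0],[0.55,30,-24,0,0,0,0],[0.55,30,-24,0,0,0,0],[0.55,30,-24,0,0,0,0]]'
python3 -m crank '[[0.55,30,-24,0,0,0,0],[0.55,30,-24,0,0,0,0],[0.55,30,-24,0,0,0,0],[0.55,30,-24,0,0,0,0],[0.55,30,-24,0,0,0,0],[0.55,30,-24,0,0,0,0],[0.55,30,-24,0,0,0,0],[0.55,30,-24,0,0,0,0],[0.55,30,-24,0,0,0,0],[0.55,30,-24,0,0,0,0]]'
python3 -c "
from h import *
delta((.60,.16,.45),Rt(A,0));print(state()['joint_pos'])"
```

```text
time: 2.03
tool_pos: [0.4134, -0.2197, 0.4687]
eef_rot: [180.0, -0.0, 24.8]
wrist_force: [0.9, -1.0, -0.2]
finger_gap: 0.549
grip_force: 0.0
time: 2.87
tool_pos: [0.5848, 0.1244, 0.4686]
eef_rot: [180.0, -0.0, 24.9]
wrist_force: [0.0, -0.5, 1.5]
finger_gap: 0.549
grip_force: 0.0
t 2.87 shift [ 28.7 -25.9  18.6] [   0.04    0.02 -150.73]
[ -0.5038   7.0726  13.4469  96.342   -0.0065 154.628 ]
```

```bash
python3 -m crank '[[0.55,0,0,0,0,0,-7.1],[0.55,0,0,0,0,0,-7.1],[0.55,0,0,0,0,0,-7.1],[0.55,0,0,0,0,0,-7.1],[0.55,0,0,0,0,0,-7.1],[0.55,0,0,0,0,0,-7.1],[0.55,0,0,0,0,0,-7.1],[0.55,0,0,0,0,0,-7.1],[0.55,0,0,0,0,0,-7.1],[0.55,0,0,0,0,0,-7.1]]'
python3 -m crank '[[0.55,0,0,0,0,0,-7.1],[0.55,0,0,0,0,0,-7.1],[0.55,0,0,0,0,0,-7.1],[0.55,0,0,0,0,0,-7.1],[0.55,0,0,0,0,0,-7.1],[0.55,0,0,0,0,0,-7.1],[0.55,0,0,0,0,0,-7.1],[0.55,0,0,0,0,0,-7.1],[0.55,0,0,0,0,0,-7.1],[0.55,0,0,0,0,0,-7.1]]'
python3 -m crank '[[0.55,0,0,0,0,0,-7.1],[0.55,-20,20,0,0,0,-1.6],[0.55,0,0,0,7,0,0],[0.55,0,0,0,7,0,0],[0.55,0,0,0,7,0,0],[0.55,0,0,0,7,0,0],[0.55,0,0,0,7,0,0]]'
python3 - <<'E'
from h import *
R=Rt(A); delta(gp(18,R,back=.11),R); print(state()['joint_pos'])
im,d=snap("wrist","w1.png")
for n in "rod mouth notch cradle_mid lamp".split():
    print(n,[(round(a["conf"],2),w("wrist",a["location"])) for a in spot_point("wrist",n)[:2]])
E
```

```text
time: 3.7
tool_pos: [0.5844, 0.1224, 0.4685]
eef_rot: [180.0, 0.0, 96.2]
wrist_force: [0.5, 0.5, -0.4]
finger_gap: 0.55
grip_force: 0.0
time: 4.53
tool_pos: [0.5844, 0.1223, 0.4685]
eef_rot: [-180.0, 0.0, 167.2]
wrist_force: [-0.2, 0.1, -0.9]
finger_gap: 0.553
grip_force: 0.0
time: 5.12
tool_pos: [0.6064, 0.1404, 0.4691]
eef_rot: [-144.7, 0.1, 175.6]
wrist_force: [-0.2, 0.4, -0.2]
finger_gap: 0.547
grip_force: 0.0
t 5.12 shift [-34.5  84.3 114.3] [-0.33  0.07 -0.05]
[  7.8567  19.5039  25.0146 103.9867 -34.4311  14.9121]
rod []
mouth [(0.74, array([ 0.6438, -0.0092,  0.108 ]))]
notch [(0.67, array([0.5479, 0.0002, 0.1051]))]
cradle_mid [(0.48, array([ 0.6462, -0.0073, -0.0024]))]
lamp [(0.57, array([ 0.6055, -0.0443,  0.2054]))]
```

View pics/w1.png

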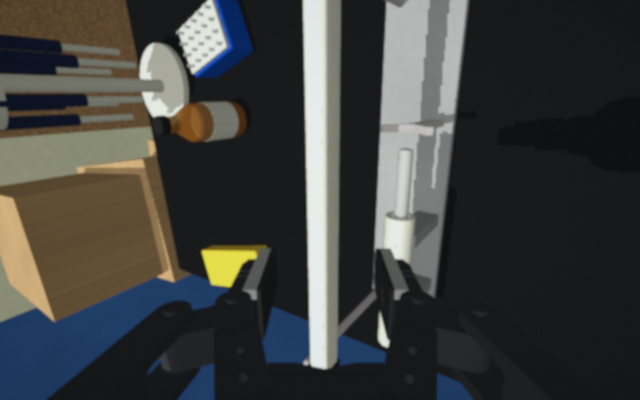

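The wrist view shows the rod from tip (404,150) to mouth (400,214), the rest at (415,128), and the lamp bar running vertically at about x = 322, left of the rod. Next I'll go to the pre-approach pose and measure again.

```bash
python3 -m crank '[[0.55,-8.5,21,28.5,0,0,0],[0.55,-8.5,21,28.5,0,0,0],[0.55,-8.5,21,28.5,0,0,0],[0.55,-9,21,29,-0.3,0,0],[0.55,0,0,0,0,0,0]]'
python3 - <<'E'
from h import *
R=Rt(A); delta(gp(18,R,back=.0),R)
im,d=snap("wrist","w2.png");k=calibration("wrist")
for n in "mouth notch".split():
    print(n,[(round(a["conf"],2),w("wrist",a["location"])) for a in spot_point("wrist",n)[:2]])
v,u=np.indices(d.shape);P=np.stack([(u-k["cx"])/k["fx"]*d,(v-k["cy"])/k["fy"]*d,d],-1)
W=(P-np.array(k["t"]))@np.array(k["R"]);W[d==0]=np.nan
S=(W-M); s=-(S@A); x=S@SX; z=W[...,2]
def st(n,m):
    if m.sum()>5: print(n,m.sum(),"out %.4f..%.4f"%tuple(np.percentile(s[m],[1,99])),"x",np.percentile(x[m],[1,50,99]),"z",np.percentile(z[m],[2,50,98]))
st("rest",(s>.08)&(s<.11)&(abs(x)<.035)&(z>.095)&(z<.13))
st("sleeve",(s>-.1)&(s<.012)&(abs(x)<.03)&(z>.122)&(z<.14))
st("rod",(s>.006)&(s<.082)&(abs(x)<.015)&(z>.105)&(z<.125))
for o in range(10,75,10): st("rod%d"%o,(s>.001*o)&(s<.001*(o+10))&(abs(x)<.015)&(z>.1)&(z<.125))
print("px mouth,notch",px("wrist",M),px("wrist",M-A*.095-[0,0,.003]))
E
```

```text
time: 5.83
tool_pos: [0.6402, 0.1397, 0.3187]
eef_rot: [-145.4, -0.5, 175.5]
wrist_force: [-1.4, -0.7, -2.3]
finger_gap: 0.551
grip_force: 0.0
t 5.83 shift [ -1.8  -4.9 102.7] [ 0.39 -0.51  0.19]
mouth [(0.62, array([ 0.6476, -0.0124,  0.1191]))]
notch [(0.58, array([ 0.5524, -0.0032,  0.1172]))]
rest 862 out 0.0923..0.1000 x [-0.0284  0.0064  0.0236] z [0.1005 0.1147 0.1237]
sleeve 4420 out -0.0987..0.0074 x [-0.0171 -0.008   0.0096] z [0.1224 0.1326 0.1357]
rod 2181 out 0.0067..0.0753 x [-0.0089 -0.0051  0.0053] z [0.1115 0.1208 0.1233]
rod10 284 out 0.0101..0.0199 x [-0.0088 -0.0053  0.0054] z [0.1117 0.1209 0.1234]
rod20 290 out 0.0202..0.0298 x [-0.0089 -0.0053  0.0049] z [0.1114 0.1209 0.1234]
rod30 301 out 0.0301..0.0398 x [-0.0089 -0.0051  0.0039] z [0.1116 0.1208 0.1232]
rod40 312 out 0.0401..0.0500 x [-0.0088 -0.0053  0.0034] z [0.1116 0.121  0.1234]
rod50 328 out 0.0501..0.0598 x [-0.0088 -0.005   0.006 ] z [0.1115 0.1208 0.1232]
rod60 339 out 0.0601..0.0699 x [-0.0087 -0.005   0.005 ] z [0.1121 0.1208 0.1231]
rod70 214 out 0.0702..0.0757 x [-0.0087 -0.0046  0.0051] z [0.1117 0.1198 0.123 ]
px mouth,notch (np.float64(324.6128432270025), np.float64(225.08934567473105)) (np.float64(326.6510116568007), np.float64(97.00197376728384))
```

View pics/w2.png

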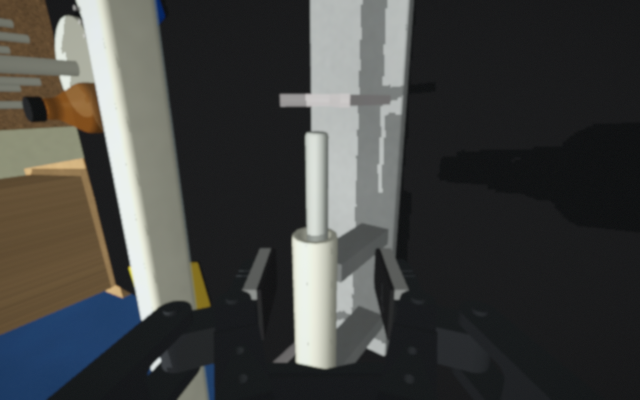

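The picture shows the rod tip at (316,133), mouth at (315,235) and rest at (335,100), with the fingers straddling the line. The pose had probably not settled, so I'll measure again at rest.

```bash
cat > m.py <<'E'
from h import *
def meas(f):
    k=calibration("wrist");im,d=snap("wrist",f)
    v,u=np.indices(d.shape);P=np.stack([(u-k["cx"])/k["fx"]*d,(v-k["cy"])/k["fy"]*d,d],-1)
    W=(P-np.array(k["t"]))@np.array(k["R"]);W[d==0]=np.nan
    S=(W-M); s=-(S@A); x=S@SX; z=W[...,2]
    def st(n,m):
        if m.sum()>5: print(n,m.sum(),"out %.4f..%.4f"%tuple(np.percentile(s[m],[1,99])),"x",np.percentile(x[m],[1,50,99]),"z",np.percentile(z[m],[2,50,98]))
    st("rest",(s>.08)&(s<.11)&(abs(x)<.035)&(z>.095)&(z<.13))
    st("sleeve",(s>-.1)&(s<.012)&(abs(x)<.03)&(z>.127)&(z<.14))
    for o in range(5,90,20): st("rod%d"%o,(s>.001*o)&(s<.001*(o+20))&(abs(x)<.015)&(z>.1)&(z<.127)&((s<.088)))
    st("beyond",(s>.105)&(s<.25)&(abs(x)<.015)&(z>.09)&(z<.127))
    return im,W
E
python3 -c "
from h import *
print(state()['tool_pos'],state()['eef_rot'])"
python3 -m crank '[[0.55,0,0,0,0,0,0],[0.55,0,0,0,0,0,0]]'
python3 - <<'E'
from m import *
print(state()['qvel'])
meas("w3.png")
R=Rt(A); delta(gp(18,R),R)
E
```

```text
[0.641  0.1402 0.3289] [-145.3406    0.0829  175.5287]
time: 6.15
tool_pos: [0.6414, 0.1406, 0.3299]
eef_rot: [-145.4, 0.2, 175.6]
wrist_force: [0.4, -0.6, 0.3]
finger_gap: 0.548
grip_force: 0.0
[ 0.169   0.4623 -0.4174 -0.263  -0.0551  0.05  ]
rest 841 out 0.0929..0.1007 x [-0.0288  0.0056  0.024 ] z [0.0962 0.11   0.1194]
sleeve 2461 out -0.0985..0.0015 x [-0.0119 -0.0037  0.0092] z [0.1272 0.1296 0.1312]
rod5 529 out 0.0054..0.0248 x [-0.0092 -0.0051  0.0057] z [0.1078 0.1164 0.1188]
rod25 551 out 0.0253..0.0448 x [-0.009  -0.005   0.0045] z [0.108  0.1166 0.1189]
rod45 606 out 0.0451..0.0649 x [-0.0089 -0.005   0.0062] z [0.1084 0.1166 0.1188]
rod65 382 out 0.0653..0.0763 x [-0.0088 -0.0048  0.0054] z [0.1068 0.1159 0.1188]
t 6.2 shift [  0.4   0.3 112.1] [ 0.35  0.15 -0.15]
```

At rest the rod axis is at z = 0.1107, as expected. About 74 mm of it is out, and the mouth is 1.5 mm nearer than I assumed. Descending to grasp.

```bash
sed -i 's/^M=.*/M=np.array([.6460,-.0117,.110]);/' h.py; sed -i 's/M=np.array(\[.6460,-.0117,.110\]); *$/M=np.array([.6460,-.0117,.110]); th=np.radians(-4.4)/' h.py
python3 -m crank '[[0.55,1,0,15,0.3,0,0],[0.55,1,0.5,22,0,0,0],[0.55,1,0,22,0,0,0],[0.55,0,0,20,0,0,0],[0.55,0,0,15,0,0,0],[0.55,0,0,10,0,0,0],[0.55,0,0,5,0,0,0],[0.55,0,0,2,0,0,0],[0.55,0,0,0,0,0,0],[0.55,0,0,0,0,0,0]]'
python3 -c "
from h import *
R=Rt(A); delta(gp(19,R,.1107),R)"
```

```text
time: 7.03
tool_pos: [0.6335, 0.0782, 0.2363]
eef_rot: [-145.0, 0.1, 175.6]
wrist_force: [-0.7, 0.0, 0.0]
finger_gap: 0.549
grip_force: 0.0
t 7.03 shift [-0.4 -0.6 -1.2] [ 0.01  0.05 -0.07]
```

```bash
python3 -m crank '[[0,0,-0.5,0,0,0,0],[0,0,0,0,0,0,0],[0,0,0,0,0,0,0],[0,0,0,0,0,0,0],[0,0,0,0,0,0,0],[0,0,0,0,0,0,0]]'
```

```text
time: 7.53
tool_pos: [0.6333, 0.0775, 0.2362]
eef_rot: [-145.0, 0.1, 175.6]
wrist_force: [-1.2, 1.5, 5.2]
finger_gap: 0.165
grip_force: 58.4
```

```bash
python3 -m crank '[[0,3,0,0,0,0,0],[0,6,0,0,0,0,0],[0,8,0,0,0,0,0],[0,8,0,0,0,0,0],[0,8,0,0,0,0,0],[0,8,0,0,0,0,0],[0,7,0,0,0,0,0],[0,4,0,0,0,0,0],[0,1,0,0,0,0,0],[0,0,0,0,0,0,0]]'
python3 - <<'E'
from m import *
meas("w4.png"); R=Rt(A); delta(gp(72,R,.1107),R)
E
```

```text
time: 8.37
tool_pos: [0.5797, 0.0816, 0.2352]
eef_rot: [-145.0, -0.1, 175.6]
wrist_force: [-3.1, 0.4, 0.9]
finger_gap: 0.162
grip_force: 58.4
rest 7643 out 0.0806..0.1092 x [-0.0341 -0.0056  0.0238] z [0.1004 0.1155 0.1288]
rod25 509 out 0.0343..0.0449 x [-0.0081 -0.0044  0.0049] z [0.1064 0.1158 0.1179]
rod45 1339 out 0.0452..0.0648 x [-0.0082 -0.0043  0.0045] z [0.1075 0.1158 0.1179]
rod65 1916 out 0.0654..0.0850 x [-0.0142 -0.0034  0.0144] z [0.1073 0.1159 0.1259]
rod85 840 out 0.0850..0.0879 x [-0.0146 -0.001   0.0142] z [0.1015 0.1146 0.1262]
beyond 2572 out 0.1053..0.1287 x [-0.0078 -0.0038  0.0065] z [0.1054 0.1142 0.1168]
t 8.42 shift [-1.2 -0.6 -2.6] [-0.   -0.1   0.02]
```

View pics/w4.png

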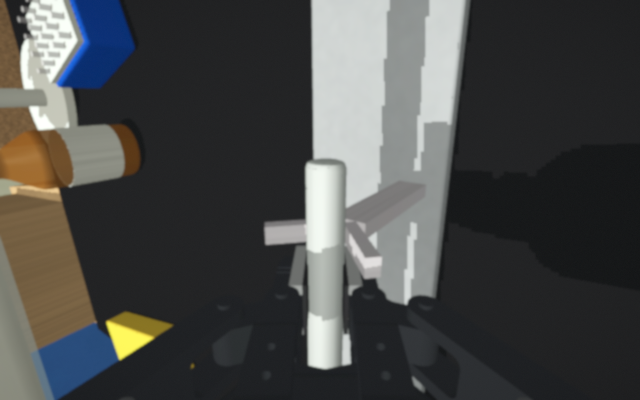

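The rod tip is at (326,165), past the rest at (320,225), and about 128 mm is out. Open, go back with the fingers still straddling the rod, regrip, and draw again.

```bash
python3 -m crank '[[0.2,0,0,0,0,0,0],[0.35,0,0,0,0,0,0],[0.5,0,0,0,0,0,0],[0.5,0,0,0,0,0,0],[0.5,-4,0,-1,0,0,0],[0.5,-12,0,-1,0,0,0],[0.5,-14,0,0,0,0,0],[0.5,-13,0,0,0,0,0],[0.5,-8,0,0,0,0,0],[0.5,-3,0,0,0,0,0]]'
python3 -m crank '[[0.5,0,0,0,0,0,0],[0,0,0,0,0,0,0],[0,0,0,0,0,0,0],[0,0,0,0,0,0,0],[0,0,0,0,0,0,0],[0,0,0,0,0,0,0],[0,0,0,0,0,0,0]]'
python3 -c "
from h import *
R=Rt(A); delta(gp(19,R,.1107),R)"
```

```text
time: 9.25
tool_pos: [0.6353, 0.0782, 0.2371]
eef_rot: [-145.0, 0.0, 175.5]
wrist_force: [-0.3, -0.3, 1.0]
finger_gap: 0.504
grip_force: 0.0
time: 9.83
tool_pos: [0.6339, 0.0786, 0.2373]
eef_rot: [-145.0, -0.0, 175.6]
wrist_force: [-2.3, 1.3, 2.3]
finger_gap: 0.165
grip_force: 58.4
t 9.83 shift [ 0.  -0.3 -0.2] [-0.   -0.03 -0.02]
```

```bash
python3 -m crank '[[0,3,0,0,0,0,0],[0,6,0,0,0,0,0],[0,8,0,0,0,0,0],[0,8,0,0,0,0,0],[0,8,0,0,0,0,0],[0,8,0,0,0,0,0],[0,7,0,0,0,0,0],[0,4,0,0,0,0,0],[0,1,0,0,0,0,0],[0,0,0,0,0,0,0]]'
python3 - <<'E'
from m import *
meas("w5.png"); R=Rt(A); delta(gp(72,R,.1107),R)
E
```

```text
time: 10.67
tool_pos: [0.5811, 0.0826, 0.2371]
eef_rot: [-145.0, -0.0, 175.6]
wrist_force: [-0.2, -1.2, -2.9]
finger_gap: 0.166
grip_force: 58.4
rest 6871 out 0.0801..0.1093 x [-0.0335 -0.0057  0.0239] z [0.0998 0.1151 0.1288]
rod25 699 out 0.0317..0.0450 x [-0.0084 -0.0046  0.0066] z [0.1078 0.1166 0.1188]
rod45 1352 out 0.0452..0.0648 x [-0.0092 -0.0045  0.0043] z [0.1082 0.1162 0.1186]
rod65 2472 out 0.0654..0.0847 x [-0.0145 -0.003   0.0145] z [0.1024 0.1158 0.1261]
rod85 239 out 0.0851..0.0880 x [-0.0078 -0.0041  0.0059] z [0.1063 0.1148 0.1173]
beyond 9079 out 0.1059..0.1799 x [-0.0075 -0.0036  0.0068] z [0.1039 0.1127 0.1158]
t 10.72 shift [ 0.3 -0.4 -0.3] [ 0.   -0.01 -0.05]
```

```bash
python3 -m crank '[[0.2,0,0,0,0,0,0],[0.35,0,0,0,0,0,0],[0.5,0,0,0,0,0,0],[0.5,0,0,0,0,0,0],[0.5,-5,0,0,0,0,0],[0.5,-8,0,0,0,0,0],[0.5,-5,0,0,0,0,0],[0.5,-2,0,0,0,0,0],[0.5,0,0,0,0,0,0],[0,0,0,0,0,0,0]]'
python3 -m crank '[[0,0,0,0,0,0,0],[0,0,0,0,0,0,0],[0,0,0,0,0,0,0],[0,0,0,0,0,0,0],[0,0,0,0,0,0,0],[0,2,0,0,0,0,0],[0,4,0,0,0,0,0],[0,3,0,0,0,0,0],[0,1,0,0,0,0,0],[0,0,0,0,0,0,0]]'
python3 - <<'E'
from m import *
meas("w6.png"); R=Rt(A); delta(gp(62,R,.1107),R)
E
```

```text
time: 11.55
tool_pos: [0.6013, 0.081, 0.237]
eef_rot: [-145.0, -0.0, 175.6]
wrist_force: [0.3, 0.4, -1.0]
finger_gap: 0.371
grip_force: 0.0
time: 12.38
tool_pos: [0.5908, 0.0819, 0.2371]
eef_rot: [-145.0, -0.0, 175.6]
wrist_force: [-1.1, 3.6, 0.8]
finger_gap: 0.17
grip_force: 58.3
rest 4790 out 0.0806..0.1095 x [-0.0274 -0.004   0.0242] z [0.1009 0.1133 0.119 ]
rod5 128 out 0.0205..0.0249 x [-0.0071 -0.0039  0.006 ] z [0.1078 0.1156 0.1178]
rod25 1231 out 0.0251..0.0448 x [-0.0072 -0.0035  0.0057] z [0.1075 0.1155 0.1177]
rod45 1422 out 0.0453..0.0648 x [-0.0137 -0.0036  0.0044] z [0.1078 0.115  0.1237]
rod65 2533 out 0.0654..0.0846 x [-0.0145 -0.0022  0.0145] z [0.102  0.1143 0.1261]
rod85 250 out 0.0850..0.0879 x [-0.0074 -0.0037  0.0057] z [0.106  0.1137 0.1158]
beyond 8022 out 0.1058..0.1705 x [-0.0075 -0.0035  0.0061] z [0.1038 0.1117 0.1145]
t 12.43 shift [-0.1 -0.5 -0.4] [ 0.   -0.06 -0.01]
```

```bash
python3 -m crank '[[0.2,0,0,0,0,0,0],[0.35,0,0,0,0,0,0],[0.5,0,0,0,0,0,0],[0.5,0,0,0,0,0,0],[0.5,0,0,-8,0,0,0],[0.5,0,0,-18,0,0,0],[0.5,0,0,-20,0,0,0],[0.5,3,0,-14,0,0,0],[0.5,12,0,-4,0,0,0],[0.5,18,0,0,0,0,0]]'
python3 -m crank '[[0.5,14,0,0,0,0,0],[0.5,6,1,0,0,0,0],[0.5,1,1,0,0,0,0],[0.5,0,0,0,0,0,0],[0.5,0,0,0,0,0,0]]'
python3 - <<'E'
from m import *
meas("w7.png"); R=Rt(A); delta(gp(116,R,.1064),R)
E
```

```text
time: 13.27
tool_pos: [0.5621, 0.1217, 0.2916]
eef_rot: [-145.0, 0.2, 175.6]
wrist_force: [0.1, 0.2, -1.0]
finger_gap: 0.499
grip_force: 0.0
time: 13.68
tool_pos: [0.541, 0.1242, 0.2886]
eef_rot: [-145.0, 0.0, 175.5]
wrist_force: [-0.1, -1.1, 0.1]
finger_gap: 0.501
grip_force: 0.0
rest 1916 out 0.0805..0.1094 x [-0.0272 -0.0041  0.0245] z [0.1006 0.1128 0.1191]
rod5 345 out 0.0102..0.0249 x [-0.0069 -0.0034  0.0062] z [0.1078 0.1158 0.1181]
rod25 540 out 0.0251..0.0447 x [-0.0073 -0.0033  0.006 ] z [0.1073 0.1154 0.1176]
rod45 586 out 0.0452..0.0648 x [-0.0075 -0.0035  0.0058] z [0.1062 0.1144 0.1167]
rod65 625 out 0.0653..0.0849 x [-0.0077 -0.0037  0.0056] z [0.1054 0.1138 0.116 ]
rod85 98 out 0.0851..0.0879 x [-0.0076 -0.0041  0.0049] z [0.1047 0.1132 0.1154]
beyond 3703 out 0.1059..0.1904 x [-0.0086 -0.0046  0.0047] z [0.1024 0.1105 0.1139]
t 13.73 shift [ 0.9  0.1 67.2] [-0.01 -0.01 -0.06]
```

View pics/w7.png

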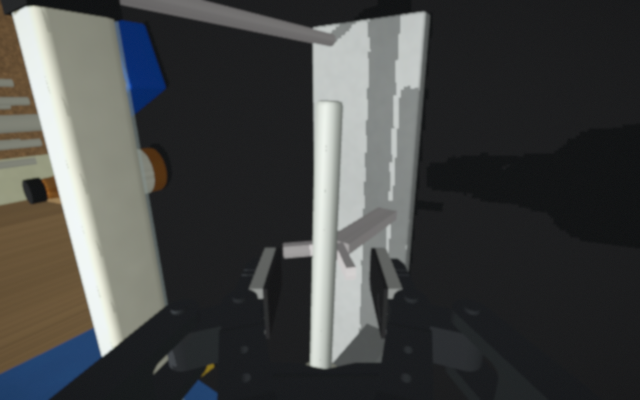

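The rod lies in the rest with its tip at (331,103), 191 mm out. The gripper is beyond the rest. Descend and grip there.

```bash
python3 -m crank '[[0.5,1,0,8,0,0,0],[0.5,0,0,15,0,0,0],[0.5,0,0.5,16,0,0,0],[0.5,0,0,14,0,0,0],[0.5,0,0,9,0,0,0],[0.5,0,0,4,0,0,0],[0.5,0,0,1,0,0,0],[0.5,0,0,0,0,0,0],[0,0,0,0,0,0,0],[0,0,0,0,0,0,0]]'
python3 -m crank '[[0,0,0,0,0,0,0],[0,0,0,0,0,0,0],[0,0,0,0,0,0,0],[0,0,0,0,0,0,0]]'
python3 -c "
from h import *
R=Rt(A); delta(gp(116,R,.1064),R)"
```

```text
time: 14.57
tool_pos: [0.5368, 0.0867, 0.234]
eef_rot: [-145.0, 0.1, 175.6]
wrist_force: [-0.1, -0.0, 0.0]
finger_gap: 0.223
grip_force: 0.0
time: 14.9
tool_pos: [0.5368, 0.0864, 0.2341]
eef_rot: [-145.0, 0.1, 175.6]
wrist_force: [-0.7, -0.6, 5.7]
finger_gap: 0.168
grip_force: 58.4
t 14.9 shift [-0.4 -0.   0.9] [-0.03  0.04 -0.07]
```

```bash
python3 -m crank '[[0,2,0,0,0,0,0],[0,4,0,0,0,0,0],[0,5,0,0,0,0,0],[0,5,0,0,0,0,0],[0,5,0,0,0,0,0],[0,3,0,0,0,0,0],[0,1,0,0,0,0,0],[0,0,0,0,0,0,0],[0,0,-1.15,-1.65,0,0,0],[0,0,-2.9,-4.1,0,0,0]]'
python3 -m crank '[[0,0,-4.6,-6.6,0,0,0],[0,0,-5.7,-8.2,0,0,0],[0,0,-4.6,-6.6,0,0,0],[0,0,-1.7,-2.5,0,0,0],[0,0,0,0,0,0,0],[0,0,0,0,0,0,0]]'
python3 - <<'E'
from h import *
s=state();print(s["tool_pos"],s["eef_rot"],s["wrist_force"],s["moment"],s["finger_gap"])
k=calibration("wrist");im,d=snap("wrist","w8.png")
v,u=np.indices(d.shape);P=np.stack([(u-k["cx"])/k["fx"]*d,(v-k["cy"])/k["fy"]*d,d],-1)
W=(P-np.array(k["t"]))@np.array(k["R"]);W[d==0]=np.nan
R=Ro.from_euler('xyz',s["eef_rot"],degrees=True).as_matrix()
g=s["tool_pos"]+R[:,2]*.155
L=(W-g)@R; m=(abs(L[...,0])<.15)&(abs(L[...,1])<.016)&(abs(L[...,2])<.02)
p=L[m]; print(m.sum(),"x",np.percentile(p[:,0],[.5,99.5]))
for x0 in np.arange(-.14,.14,.02):
    q=p[(p[:,0]>x0)&(p[:,0]<x0+.02)]
    if len(q)>20: print(round(x0,2),len(q),"y",np.percentile(q[:,1],[2,50,98]),"z",np.percentile(q[:,2],[2,50]))
E
```

```text
time: 15.73
tool_pos: [0.5107, 0.0885, 0.2389]
eef_rot: [-145.1, -0.2, 175.6]
wrist_force: [-1.6, 0.1, -4.0]
finger_gap: 0.164
grip_force: 58.3
time: 16.23
tool_pos: [0.5117, 0.0885, 0.2696]
eef_rot: [-145.0, 0.0, 175.6]
wrist_force: [-0.1, 0.5, -4.2]
finger_gap: 0.161
grip_force: 58.3
[0.5117 0.0885 0.2696] [-145.0114    0.0249  175.5559] [-0.105   0.4859 -4.1622] [ 0.9299  0.0097 -0.0074] 0.1608438819327034
11672 x [-0.0385  0.0744]
-0.04 1171 y [-0.0079 -0.0001  0.0071] z [-0.0073 -0.0055]
-0.02 1596 y [-0.0082 -0.0001  0.0084] z [-0.0194 -0.0058]
0.0 3369 y [-0.015  -0.0001  0.015 ] z [-0.0193 -0.0054]
0.02 1784 y [-0.0069  0.0003  0.0079] z [-0.0065 -0.0045]
0.04 2035 y [-0.0066  0.0007  0.0081] z [-0.0061 -0.0042]
0.06 1699 y [-0.0063  0.001   0.0083] z [-0.0057 -0.0037]
```

View pics/w8.png

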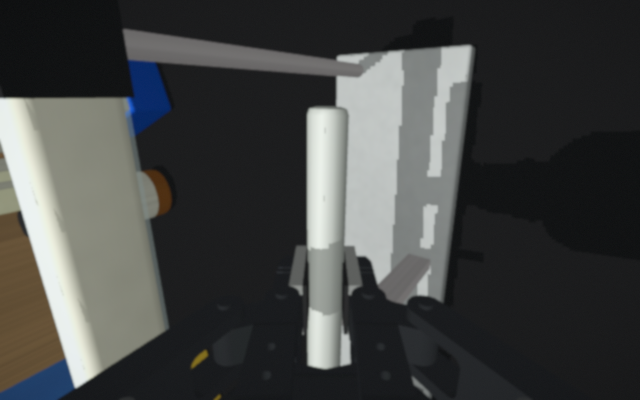

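The view shows the rod held level with its tip at (327,112), clear of the rest (405,275) and the lamp bar (75,230). The rod middle is 25 mm behind the grasp point. Next I'll plan the carry.

```bash
cat > c.py <<'E'
from h import *
r=np.array([1,.009,.018]); r/=np.linalg.norm(r)
cen=np.array([0,0,.156])-.025*r
def tgt(C,yaw,h):
    a=np.array([np.cos(np.radians(yaw)),np.sin(np.radians(yaw)),0]); R=Rt(a)
    v=R@r; ax=np.cross(v,-a); R=Ro.from_rotvec(ax).as_matrix()@R
    return np.array([*C,.070+h])-R@cen,R
def now():
    s=state();R=Ro.from_euler('xyz',s["eef_rot"],degrees=True).as_matrix();d=R@r
    print("mid",s["tool_pos"]+R@cen,"dir",np.degrees(np.arctan2(-d[1],-d[0])),"slope",np.degrees(d[2]))
E
python3 - <<'E'
from c import *
now(); p,R=tgt((.530,.230),10.45,.055); print(p); delta(p,R)
E
```

```text
mid [ 0.5295 -0.0026  0.1419] dir -4.275054756743925 slope -1.1260460837921265
[0.4919 0.314  0.2528]
t 16.28 shift [  37.   192.4 -114.6] [  0.15  -7.53 -12.7 ]
```

```bash
python3 -m crank '[[0,1,6,-5,0,0,0],[0,3,15,-9,0,0,0],[0,4,20,-12,0,0,0],[0,5,24,-14,0,0,0],[0,5,26,-15,0,0,0],[0,5,26,-15,0,0,0],[0,5,25,-15,0,0,0],[0,4,22,-13,0,0,0],[0,3,17,-10,0,0,0],[0,2,11,-6,0,0,0]]'
python3 -m crank '[[0,0,0.4,-0.6,0,-1,-1.7],[0,0,0,0,0,-1.8,-3.2],[0,0,0,0,0,-2,-3.5],[0,0,0,0,0,-1.7,-2.8],[0,0,0,0,0.2,-1,-1.5],[0,0,0,0,0,0,0],[0,0,0,0,0,0,0],[0,0,0,0,0,0,0]]'
python3 - <<'E'
from c import *
now(); p,R=tgt((.530,.230),10.45,.055); delta(p,R)
k=calibration("wrist");im,d=snap("wrist","w9.png")
v,u=np.indices(d.shape);P=np.stack([(u-k["cx"])/k["fx"]*d,(v-k["cy"])/k["fy"]*d,d],-1)
W=(P-np.array(k["t"]))@np.array(k["R"]);W[d==0]=np.nan
q=np.radians(10.45);a=np.array([np.cos(q),np.sin(q)]);n=np.array([-a[1],a[0]])
D=W[...,:2]-[.530,.230];s=D@a;x=D@n;z=W[...,2]
def st(nm,m):
    if m.sum()>5: print(nm,m.sum(),"s",np.percentile(s[m],[1,50,99]),"x",np.percentile(x[m],[1,50,99]),"z",np.percentile(z[m],[2,50,98]))
st("Vn",(abs(s+.075)<.015)&(abs(x)<.04)&(z>.03)&(z<.09));st("Vf",(abs(s-.075)<.015)&(abs(x)<.04)&(z>.03)&(z<.09))
st("base",(abs(s)<.12)&(abs(x)<.06)&(z>.006)&(z<.014))
E
```

```text
time: 17.12
tool_pos: [0.4911, 0.3158, 0.2517]
eef_rot: [-145.0, -0.0, 175.6]
wrist_force: [0.4, -0.8, -4.2]
finger_gap: 0.16
grip_force: 58.5
time: 17.78
tool_pos: [0.4918, 0.3141, 0.2526]
eef_rot: [-145.0, -1.2, -169.8]
wrist_force: [0.6, -0.3, -3.6]
finger_gap: 0.166
grip_force: 58.6
mid [0.5297 0.23   0.1249] dir 10.369694697125556 slope 0.015183139947404622
t 17.78 shift [-0.1 -0.2 -0. ] [-0.04 -0.06 -0.06]
Vn 1687 s [-0.0795 -0.0765 -0.0714] x [-0.0193  0.0013  0.0258] z [0.033  0.0683 0.0823]
Vf 23 s [0.0696 0.0707 0.0718] x [-0.0231 -0.0204 -0.0177] z [0.0676 0.0706 0.0734]
base 12711 s [-0.0846 -0.0226  0.0473] x [-0.0302  0.0039  0.0281] z [0.0081 0.0098 0.0111]
```

View pics/w9.png

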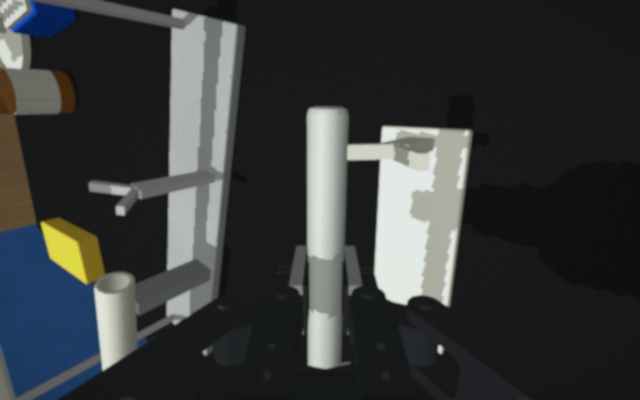

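The hover view shows the held rod (tip (327,110)) above the cradle, whose near V is at (390,150). Depth puts the cradle within 1 mm of my estimate. Lowering.

```bash
python3 -c "
from c import *
p,R=tgt((.530,.230),10.45,.007); delta(p,R)"
python3 -m crank '[[0,0.1,3,4,0,0,0],[0,0.2,4.5,6.5,0,0,0],[0,0.3,6,8.5,0,0,0],[0,0.2,6,8.5,0,0,0],[0,0.1,4.5,6.5,0,0,0],[0,0,2.5,3.5,0,0,0],[0,0,1,1.5,0,0,0],[0,0,0,0,0,0,0],[0,0,0,0,0,0,0]]'
python3 -c "
from c import *
now();p,R=tgt((.530,.230),10.45,.0); delta(p,R)"
```

```text
t 17.83 shift [-1.  27.4 39.3] [-0.04 -0.05 -0.06]
time: 18.58
tool_pos: [0.4903, 0.3138, 0.2055]
eef_rot: [-145.0, -1.1, -169.7]
wrist_force: [-0.7, 1.1, -3.8]
finger_gap: 0.16
grip_force: 58.6
mid [0.5284 0.2298 0.0778] dir 10.432137248744244 slope -0.0359075170574936
t 18.58 shift [-1.8  4.3  6.4] [-0.04  0.02 -0.04]
```

```bash
python3 -m crank '[[0,-0.6,1,1.4,0,0,0],[0,-0.6,1,1.4,0,0,0],[0,-0.6,0.8,1.1,0,0,0],[0,0,0.5,0.8,0,0,0],[0,0,0.3,0.5,0,0,0],[0,0,0,0,0,0,0],[0,0,0,0,0,0,0]]'
python3 -c "
from c import *
now();print(state()['wrist_force'])"
```

```text
time: 19.17
tool_pos: [0.4921, 0.3138, 0.1994]
eef_rot: [-144.9, -1.1, -169.7]
wrist_force: [0.9, -2.3, 3.4]
finger_gap: 0.169
grip_force: 58.9
mid [0.5302 0.2297 0.0717] dir 10.428141444531965 slope -0.04742462767006938
[ 0.9197 -2.3039  3.4008]
```

```bash
python3 -m crank '[[0,0,0.2,0.3,0,0,0],[0,0,0.2,0.3,0,0,0],[0,0,0,0,0,0,0],[0,0,0,0,0,0,0]]'
python3 -c "
from c import *
now();print(state()['wrist_force'],state()['moment'])
k=calibration('wrist');im,d=snap('wrist','w10.png')"
```

```text
time: 19.5
tool_pos: [0.4921, 0.3138, 0.1991]
eef_rot: [-144.9, -1.1, -169.7]
wrist_force: [0.1, -3.1, 7.4]
finger_gap: 0.165
grip_force: 59.3
mid [0.5303 0.2296 0.0716] dir 10.43897642619232 slope -0.06907452908826199
[ 0.0773 -3.12    7.3539] [-0.8252  0.2458 -0.1334]
```

View pics/w10.png

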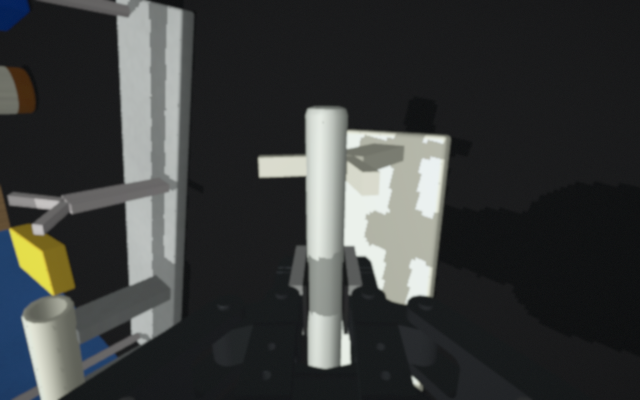

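The rod (tip (327,110)) sits in the near V at (325,165), and the wrist force confirms it is seated. Release slowly and back off along the tool axis.

```bash
python3 -m crank '[[0.22,0,0,0,0,0,0],[0.28,0,0,0,0,0,0],[0.36,0,0,0,0,0,0],[0.5,0,0,0,0,0,0],[0.5,0,0,0,0,0,0],[0.5,0,0,-6,0,0,0],[0.5,0,0,-15,0,0,0],[0.5,0,0,-20,0,0,0],[0.5,0,0,-25,0,0,0],[0.5,0,0,-25,0,0,0]]'
python3 -m crank '[[0.5,0,0,-20,0,0,0],[0.5,0,0,-10,0,0,0],[0.5,0,0,0,0,0,0],[0.5,0,0,0,0,0,0]]'
python3 - <<'E'
from c import *
k=calibration("wrist");im,d=snap("wrist","w11.png")
v,u=np.indices(d.shape);P=np.stack([(u-k["cx"])/k["fx"]*d,(v-k["cy"])/k["fy"]*d,d],-1)
W=(P-np.array(k["t"]))@np.array(k["R"]);W[d==0]=np.nan
q=np.radians(10.45);a=np.array([np.cos(q),np.sin(q)]);n=np.array([-a[1],a[0]])
D=W[...,:2]-[.530,.230];s=D@a;x=D@n;z=W[...,2]
m=(abs(s)<.13)&(abs(x)<.011)&(z>.063)&(z<.09); print("rod s",np.percentile(s[m],[.3,99.7]))
for o in np.arange(-.11,.11,.03):
    mm=m&(s>o)&(s<o+.03)
    if mm.sum()>9: print(round(o,2),mm.sum(),np.percentile(x[mm],[1,50,99]),np.percentile(z[mm],[50,95]))
im,_=snap("top","top2.png")
for n in "bottle beaker tipbox rod".split(): print(n,[(round(b["conf"],2),w("top",b["location"])) for b in spot_point("top",n)[:2]])
E
```

```text
time: 20.38
tool_pos: [0.4836, 0.3662, 0.2736]
eef_rot: [-145.0, -1.2, -169.8]
wrist_force: [-0.3, 0.7, 0.3]
finger_gap: 0.5
grip_force: 0.0
time: 20.72
tool_pos: [0.4814, 0.3831, 0.2974]
eef_rot: [-145.0, -1.1, -169.7]
wrist_force: [-0.9, -0.3, -0.6]
finger_gap: 0.5
grip_force: 0.0
rod s [-0.0995  0.0977]
-0.11 616 [-0.0079  0.0024  0.006 ] [0.0756 0.0778]
-0.08 838 [-0.0066  0.0029  0.009 ] [0.0757 0.0778]
-0.05 750 [-0.0067  0.0028  0.0066] [0.0758 0.0779]
-0.02 688 [-0.0072  0.0029  0.0065] [0.0757 0.0779]
0.01 628 [-0.0074  0.0027  0.0069] [0.0758 0.0779]
0.04 566 [-0.0071  0.0031  0.007 ] [0.0758 0.0779]
0.07 502 [-0.0057  0.0037  0.0107] [0.0757 0.0779]
bottle [(0.83, array([ 0.5321, -0.4095,  0.0036]))]
beaker [(0.9, array([0.4296, 0.3978, 0.0047]))]
tipbox [(0.91, array([ 0.3975, -0.407 ,  0.0025]))]
rod [(0.71, array([0.529 , 0.2271, 0.0675]))]
```

View pics/w11.png

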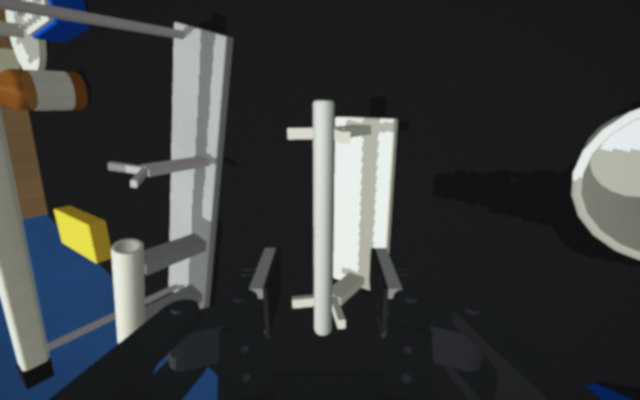

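The rod lies level in both V's, (322,130) and (322,300). Its axis is 70 mm high and it is centred to about 1 mm. The gripper is clear and the bystanders have not moved.

```bash
python3 -c "
from cell import *
print(sign_off())"
```

```text
the job is handed in; nothing more can be done
None
```

The shaft came out of the sleeve hand over hand and now lies level in both cradle notches, centred along it to about 1 mm and released; the job was handed in at about 21 s, with the bystanders where they were and no lamp contact seen.

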